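Check two brake levers against the bar

ROBOT

A 7-joint arm with a two-finger parallel gripper is mounted at the origin on a cart in front of the work surface, level with it; the furniture and walls round the work are solid. World frame = base frame: x ahead of the robot, y to its left, z up, the work surface at z = 0. Lengths are in m, angles in degrees, forces in N, time in s.
With the tool pointing down it reaches from about 0.375 to 0.925 m from the base axis. Payload 3.1 kg.
Tool frame: the origin (TCP) lies midway between the tips of the shut fingers; the grasp point (between the pads) lies 19 mm behind it; z points along the fingers, y is the line along which they close (so a half turn about z gives the same grasp; the last joint's range is limited). The gripper opens to 85 mm and grips with 20 to 120 N. Pads are 22 mm wide; open, the fingers measure 114 mm over their backs; the gripper's body (76 mm by 85 mm) begins 54 mm behind the grasp point. The pads swing forward as they close: fully open they stand 13 mm farther back than shut.
Start: joints at [61.375, 21.939, 2.515, 91.553, -1.026, 66.532, -2.859], TCP at [0.254, -0.598, 0.231] pointing down, gripper open.
Joint ranges: [-149.38, 149.38], [-23.57, 123.04], [-84.95, 90], [0, 143.3], [-89.99, 269.99], [3.08, 112.72], [-163.45, 163.45]. Speed limits (degrees/s): [159.86, 159.86, 180, 180, 180, 180, 180].

INTERFACE

Orientations are given as a 3x3 rotation matrix whose columns are the frame's x, y, z axes.
In Python, from plant import env, capture, search_frame, regions_of, place_of gives the robot as it stands.
- The arm moves only by the shell command python3 -m crank 'ROWS' [FORCE]. ROWS is JSON, a list of rows, each an object of numbers: "ax", "ay", "az": the turn, a rotation vector about the world's x, y, z as a fraction of full scale; "x", "y", "z": the shift along the world's x, y, z as a fraction of full scale; "jaw": the gripper command: -1 is shut, 1 is fully open, values between are in proportion. A call has 1 to 20 rows; each row is the pose to reach, as a shift and turn from the pose commanded when the call began; what a row does not reach only later rows make up. Full scale, the value 1, is 0.08 m for a shift and pi/2 rad for a turn. A row lasts 1/8 s, in which the tool goes at most 62.5 mm and 10.7 degrees, less where a joint would pass 70% of its speed; a pose out of reach is approached as far as the arm can. A call with a number of a shift or a turn outside -1 to 1 is refused whole. A call with a gripper value outside its range is refused whole. The fingers move at their own pace and stop on an object; FORCE is the grip in N (left out, the last holds). Time passes only in rows, so rows that repeat a pose let the fingers close. It gives the time, the measured TCP pose, the force, the opening and the grip force at its end, in the units of the state.
- env.observe(): the state, without advancing time (a new reading comes with each control period).
- capture(name): name is "scene" or "top" or "wrist"; returns a dict with "frame" (400x640x3 uint8, blue, green, red), "K" (3x3 intrinsics, pixels), "extrinsics" (4x4, takes a point from camera to world coordinates). Camera axes: x right, y up, looking along -z (the intrinsics and any distortion apply to the point x, -y, -z); pixel columns grow to the right and rows downward; lengths in m; the calibration is good to about 2 mm. A picture is of the moment at which its call begins. There is no depth.
- env.sign_off(): hands the job in; it is judged then, once.
Trained networks look in the newest picture that a camera, given by its name, has taken for a name from the list of things; names that differ only in an ending like _2 or _b are one class to them, and where a whole thing is asked for, a point or a joint stands for the part that bears it (a point fixed in the world has none). Each returns a list of dicts, best first, with "conf" (0 to 1); they miss things now and then, are a little off and sometimes report something else, mostly with a low value. They report only what shows in the picture. A call takes as long as a camera call. They do not tell look-alikes from the thing itself.
- search_frame(camera, name): "box" ([centre column, centre row, width, height] as shares, 0 to 1, of the picture: columns of its width, rows of its height, round what is visible of it).
- regions_of(camera, name): "mask" (400x640 bool, what is visible of it) and "box" ([centre column, centre row, width, height] as shares, 0 to 1, of the picture: columns of its width, rows of its height, round what is visible of it).
- place_of(camera, name): "xy" ([column, row] as shares, 0 to 1, of the picture: columns of its width, rows of its height: a listed point, or the origin of a listed thing).
The state is a dict: "t": time; "q": joint angles; "joint_velocities": joint speeds; "effort": joint torques, N m; "position": TCP position; "orientation": TCP orientation; "wrist_force": force on the tool from outside, world axes, zero at the start; "wrist_torque": the same for the moment, N m; "opening": finger opening in m; "grip_force": force on a finger pad.
Only numpy, scipy, OpenCV 4.12 (cv2) and the standard library are available. Lean on these libraries where they do the work, as an engineer would, in place of code of your own. Each camera call takes 0.05 s, during which the arm holds its last target. There are 200 camera calls.

TASK

Two trolley brake levers, each on a short handlebar in a bench stand, are to be checked: with the fingertips or the outside of the fingers, press each lever in towards its bar until it stops hard, and see whether it stops short of the bar. Let the good one, which stops short, spring back out, and finish while still holding the bad one, which goes all the way, pressed in up to its bar. Push firmly but do not force the levers, keep the fingers off the bars (no gripping lever and bar together), and leave the loose things lying about alone.

Things in the scene. Friction and masses are not known exactly. Their poses are not given: they have to be found in the camera images.
- lever_1 (a joint): how far the brake lever of stand 1 is pressed in, rad: 0 = out at rest, grows towards the bar. The two levers look alike; one, in order, stops hard at 0.28 with about 20 mm left to the grip; the other, worn, goes on to lie against the grip at 0.50. Which of the two is worn cannot be seen at rest, only found by pressing.
- press_1 (a point): on lever 1, middle of its thickness (the outer face is 6 mm nearer -x of bar_1), 83 mm from the pin, at the lever's height, z = 0.11; moves with it, from rest about 22 mm (good) or 39 mm (worn) inwards. Push here: a spring resists with about 2.5 N at first, 6 N (good) or 9 N (worn) just before the hard stop, and sends the lever back out.
- bar_1 (a point): centre of the black rubber grip on the fixed level bar of stand 1, 110 mm above the worktop. Own x: level, square to the bar, from the lever side to the bar = the way to press. Own y: along the bar towards the lever's pin, at (-36, +77, 0) mm, and the clamp post at y +115 mm, 136 mm high. A reservoir on the bar at y +81 mm is 143 mm high. z up.
- grip_1: bar and black ribbed grip (29 mm across, 104 mm long) of stand 1, fixed; origin at the worktop, mid-stand, 25 mm along own y from below bar_1; axes as bar_1. The base plate, 100 x 200 mm and 12 mm high, is screwed down.
- pin_1 (a point): the aluminium lever of stand 1: a round bar 12 mm thick, bent, about 115 mm long, level at z = 0.11, with a 17 mm ball at the free end (about 30 mm beyond press_1); under it only the 12 mm high base plate. Origin at its upright pin.
- lever_2 (a joint): how far the brake lever of stand 2 is pressed in, rad: 0 = out at rest, grows towards the bar. The two levers look alike; one, in order, stops hard at 0.28 with about 20 mm left to the grip; the other, worn, goes on to lie against the grip at 0.50. Which of the two is worn cannot be seen at rest, only found by pressing.
- press_2 (a point): on lever 2, middle of its thickness (the outer face is 6 mm nearer -x of bar_2), 83 mm from the pin, at the lever's height, z = 0.11; moves with it, from rest about 22 mm (good) or 39 mm (worn) inwards. Push here: a spring resists with about 2.5 N at first, 6 N (good) or 9 N (worn) just before the hard stop, and sends the lever back out.
- bar_2 (a point): centre of the black rubber grip on the fixed level bar of stand 2, 110 mm above the worktop. Own x: level, square to the bar, from the lever side to the bar = the way to press. Own y: along the bar towards the lever's pin, at (-36, +77, 0) mm, and the clamp post at y +115 mm, 136 mm high. A reservoir on the bar at y +81 mm is 143 mm high. z up.
- grip_2: bar and black ribbed grip (29 mm across, 104 mm long) of stand 2, fixed; origin at the worktop, mid-stand, 25 mm along own y from below bar_2; axes as bar_2. The base plate, 100 x 200 mm and 12 mm high, is screwed down.
- pin_2 (a point): the aluminium lever of stand 2: a round bar 12 mm thick, bent, about 115 mm long, level at z = 0.11, with a 17 mm ball at the free end (about 30 mm beyond press_2); under it only the 12 mm high base plate. Origin at its upright pin.
- hexkey_set: red folding hex-key set with black top, 32x88x24 mm, loose on the worktop between the two stands; leave alone. Origin at the centre of its underside.
- spanner_adj: steel adjustable spanner, 40x152x10 mm, loose on the worktop to the left; leave alone. Origin at the centre of its underside.
- marker_2: white marker pen with black cap, 14x137x16 mm, loose on the worktop in front of the stands; leave alone. Origin at the centre of its underside.
- timer: white bench timer with orange keys, 64x66x19 mm, loose on the worktop to the right; leave alone. Origin at the centre of its underside.
Mind the look-alikes: they are no part of the job. Leave any purple look-alike of the part that bears lever_1 alone.

How it is judged:
By the outcome, as a careful person would: the job done as asked, in the order asked, and still so for the second after the job is handed in, while the arm keeps its last pose, push and grip.
It also fails if it takes over 72 s, if anything falls off the work surface, if the arm or the gripper's body presses on something with over 40 N, if the wrist force passes 120 N, or if a joint passes its speed limit or range.

## Working session

There is one attempt and no reset: what is moved stays moved. The work goes in short steps, Python scripts to look and compute and a shell command to move; the robot and the scene stay as the last step left them, time stands still between calls to the robot, and variables do not carry over. Pictures are saved under pics/ and viewed, at most 10 in all, crops included, and the job is handed in when it is done.

```bash
ls; mkdir -p pics; cat > h.py <<'E'
import numpy as np,cv2
from plant import env,capture,search_frame,regions_of,place_of
def ray(c,xy):
    K=c["K"];T=np.array(c["extrinsics"]);u,v=xy[0]*640,xy[1]*400
    d=np.linalg.inv(K)@[u,v,1];d=T[:3,:3]@[d[0],-d[1],-d[2]];return T[:3,3],d
def atz(c,xy,z):
    o,d=ray(c,xy);return o+d*(z-o[2])/d[2]
def proj(c,p):
    T=np.linalg.inv(np.array(c["extrinsics"]));q=T[:3,:3]@p+T[:3,3];q=np.array(c["K"])@[q[0],-q[1],-q[2]];return q[:2]/q[2]
E
python3 - <<'E'
from h import *
s=env.observe();print({k:np.round(s[k],3).tolist() for k in("t","position","orientation","wrist_force","opening")})
Z=dict(press_1=.11,bar_1=.11,pin_1=.11,grip_1=0,hexkey_set=0,timer=0,spanner_adj=0,marker_2=0)
for n in("top","scene"):
    c=capture(n);cv2.imwrite(f"pics/{n}0.png",c["frame"]);print(n,c["extrinsics"][:3,3] if hasattr(c["extrinsics"],'shape') else c["extrinsics"])
    for k,z in Z.items():
        for r in place_of(n,k): print(k,round(r["conf"],2),np.round(np.array(r["xy"])*[640,400],0),np.round(atz(c,r["xy"],z),3))
E
```

```text
pics
{'t': 0.0, 'position': [0.254, -0.597, 0.23], 'orientation': [[0.92, 0.391, -0.001], [0.391, -0.92, 0.002], [-0.0, -0.003, -1.0]], 'wrist_force': [-0.158, 0.383, -0.069], 'opening': 0.085}
top [ 0.21463721 -0.25320482  1.82036848]
press_1 0.63 [346. 202.] [ 0.508 -0.24   0.11 ]
press_1 0.43 [492. 225.] [ 0.435 -0.725  0.11 ]
press_1 0.41 [234. 196.] [0.524 0.144 0.11 ]
bar_1 0.88 [352. 188.] [ 0.555 -0.26   0.11 ]
bar_1 0.67 [229. 180.] [0.583 0.163 0.11 ]
pin_1 0.66 [324. 198.] [ 0.522 -0.166  0.11 ]
pin_1 0.65 [208. 194.] [0.53  0.234 0.11 ]
pin_1 0.48 [466. 210.] [ 0.483 -0.641  0.11 ]
grip_1 0.89 [340. 192.] [ 0.563 -0.218  0.   ]
grip_1 0.57 [228. 188.] [0.574 0.194 0.   ]
hexkey_set 0.46 [285. 204.] [ 0.515 -0.019  0.   ]
timer 0.89 [409. 182.] [ 0.602 -0.466  0.   ]
spanner_adj 0.59 [172. 188.] [0.574 0.403 0.   ]
spanner_adj 0.29 [235. 196.] [0.546 0.165 0.   ]
marker_2 0.7 [268. 248.] [0.357 0.037 0.   ]
scene [-0.43613538 -0.85724903  0.74247709]
press_1 0.61 [275. 174.] [0.538 0.143 0.11 ]
press_1 0.58 [484. 265.] [ 0.441 -0.714  0.11 ]
press_1 0.45 [349. 203.] [ 0.511 -0.239  0.11 ]
bar_1 0.82 [281. 168.] [0.597 0.164 0.11 ]
bar_1 0.71 [364. 195.] [ 0.594 -0.249  0.11 ]
pin_1 0.77 [463. 247.] [ 0.488 -0.643  0.11 ]
pin_1 0.53 [264. 225.] [ 0.236 -0.098  0.11 ]
pin_1 0.5 [338. 197.] [ 0.525 -0.181  0.11 ]
pin_1 0.5 [261. 166.] [0.558 0.245 0.11 ]
grip_1 0.59 [240. 174.] [0.609 0.457 0.   ]
hexkey_set 0.53 [301. 212.] [ 0.504 -0.019  0.   ]
timer 0.66 [417. 239.] [ 0.604 -0.462  0.   ]
spanner_adj 0.4 [241. 174.] [0.609 0.445 0.   ]
marker_2 0.53 [266. 225.] [0.358 0.027 0.   ]
```

```bash
python3 - <<'E'
import cv2
a=cv2.imread("pics/top0.png")[140:280,140:540];b=cv2.imread("pics/scene0.png")[120:320,200:560]
cv2.imwrite("pics/a.png",cv2.resize(a,None,fx=2,fy=2,interpolation=2));cv2.imwrite("pics/b.png",cv2.resize(b,None,fx=2.2,fy=2.2,interpolation=2))
E
```

```text
(no output)
```

View pics/a.png

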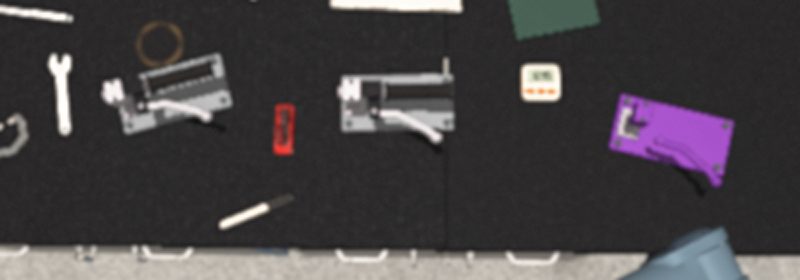

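View pics/b.png

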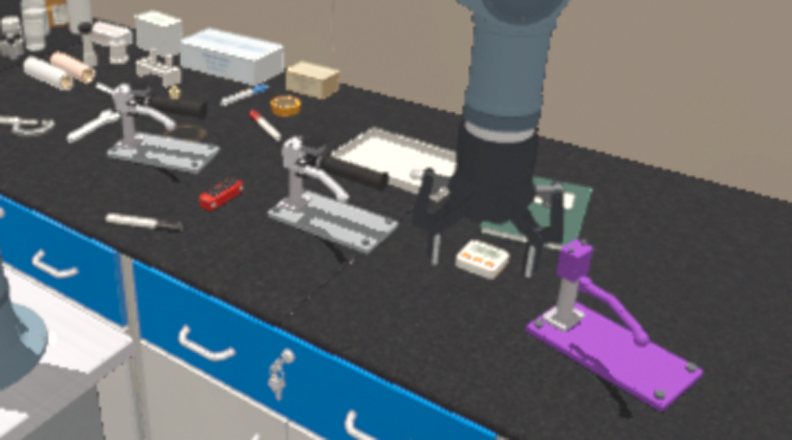

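Three stands are visible. The left grey/black one (crop ~175,95) and the middle grey/black one (~400,105) both have black grips and match the description. The right one (~670,140) is the purple look-alike, so I leave it alone. I'll move to the middle stand first, with fingers shut, and look from near.

```bash
python3 -m crank '[{"x":0.5,"y":1,"z":0.3,"az":-0.128,"jaw":-1},{"x":0.5,"y":1,"z":0.3,"az":-0.256,"jaw":-1},{"x":0.5,"y":1,"z":0.3,"az":-0.256,"jaw":-1}]' 30
python3 -m crank '[{"x":0.5,"y":1,"jaw":-1},{"x":0.5,"y":1,"jaw":-1}]'
python3 -m crank '[{"x":0.4,"y":1,"jaw":-1},{"x":0.4,"y":1,"jaw":-1}]'
python3 -m crank '[{"y":1,"jaw":-1},{"y":1,"jaw":-1},{"y":1,"jaw":-1}]'
cat > look.py <<'E'
from h import *
import sys
s=env.observe();print(s["t"],np.round(s["position"],3),np.round(s["orientation"],3).tolist(),np.round(s["wrist_force"],2))
for n in("wrist","top","scene"):
    c=capture(n)
    if n=="wrist": cv2.imwrite(f"pics/{sys.argv[1]}.png",c["frame"]);print(np.round(c["extrinsics"],3).tolist())
    for k in("press_1","bar_1","pin_1"):
        for r in place_of(n,k): print(n,k,round(r["conf"],2),np.round(np.array(r["xy"])*[640,400],0),np.round(atz(c,r["xy"],.11),3))
E
python3 look.py w1
```

```text
0.9 [ 0.254 -0.598  0.231] [[0.92, 0.391, 0.0], [0.391, -0.92, 0.0], [0.0, -0.0, -1.0]] [-0.15  0.31 -1.23]
[[0.391, 0.875, 0.285, 0.328], [-0.92, 0.372, 0.121, -0.566], [-0.0, -0.31, 0.951, 0.374], [0.0, 0.0, 0.0, 1.0]]
wrist press_1 0.97 [551.  42.] [ 0.434 -0.715  0.11 ]
top press_1 0.7 [231. 178.] [0.587 0.157 0.11 ]
top press_1 0.56 [490. 225.] [ 0.435 -0.719  0.11 ]
top press_1 0.52 [350. 206.] [ 0.494 -0.254  0.11 ]
top press_1 0.4 [235. 197.] [0.523 0.139 0.11 ]
top bar_1 0.73 [229. 177.] [0.59  0.164 0.11 ]
top bar_1 0.62 [351. 189.] [ 0.552 -0.259  0.11 ]
top bar_1 0.49 [283. 205.] [ 0.496 -0.027  0.11 ]
top pin_1 0.5 [215. 193.] [0.536 0.212 0.11 ]
top pin_1 0.47 [325. 197.] [ 0.525 -0.168  0.11 ]
top pin_1 0.46 [467. 210.] [ 0.483 -0.643  0.11 ]
scene press_1 0.77 [486. 265.] [ 0.443 -0.72   0.11 ]
scene press_1 0.62 [351. 208.] [ 0.485 -0.261  0.11 ]
scene press_1 0.39 [269. 175.] [0.514 0.152 0.11 ]
scene bar_1 0.72 [281. 166.] [0.605 0.175 0.11 ]
scene bar_1 0.61 [360. 198.] [ 0.561 -0.25   0.11 ]
scene pin_1 0.67 [339. 193.] [ 0.55  -0.166  0.11 ]
scene pin_1 0.6 [466. 250.] [ 0.481 -0.654  0.11 ]
scene pin_1 0.58 [260. 169.] [0.535 0.226 0.11 ]
scene pin_1 0.31 [361. 196.] [ 0.581 -0.243  0.11 ]$[0]: bad value
$[0]: bad value
$[0]: bad value
$[0]: bad value
```

View pics/w1.png

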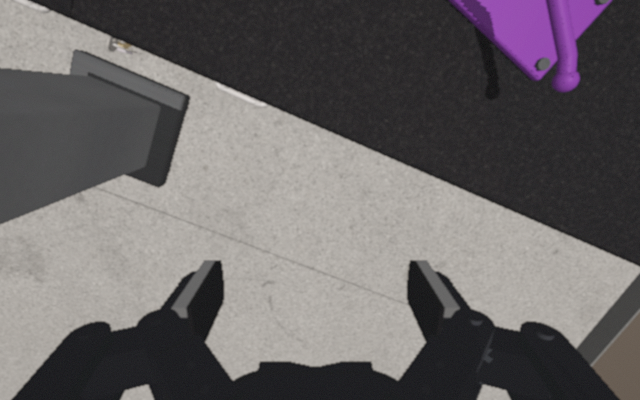

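The picture shows only the open fingers and the purple stand at top right, because the moves were refused. I'll give every key in each row.

```bash
python3 -m crank '[{"x":0.5,"y":1,"z":0.3,"ax":0,"ay":0,"az":-0.11,"jaw":-1},{"x":0.5,"y":1,"z":0.3,"ax":0,"ay":0,"az":-0.22,"jaw":-1},{"x":0.5,"y":1,"z":0.3,"ax":0,"ay":0,"az":-0.256,"jaw":-1}]' 30
```

```text
t: 1.88
position: [0.2977, -0.5156, 0.2565]
orientation: [[1.0, 0.003, 0.003], [0.003, -1.0, -0.0], [0.003, 0.0, -1.0]]
wrist_force: [-0.1, -1.0, -0.3]
opening: 0.0322
grip_force: 0.0
```

```bash
python3 -m crank '[{"x":0.5,"y":1,"z":0,"ax":0,"ay":0,"az":0,"jaw":-1},{"x":0.5,"y":1,"z":0,"ax":0,"ay":0,"az":0,"jaw":-1}]' >/dev/null
python3 -m crank '[{"x":0.3,"y":1,"z":0,"ax":0,"ay":0,"az":0,"jaw":-1},{"x":0.3,"y":1,"z":0,"ax":0,"ay":0,"az":0,"jaw":-1}]' >/dev/null
python3 -m crank '[{"x":0,"y":1,"z":0,"ax":0,"ay":0,"az":0,"jaw":-1},{"x":0,"y":1,"z":0,"ax":0,"ay":0,"az":0,"jaw":-1},{"x":0,"y":1,"z":0,"ax":0,"ay":0,"az":0,"jaw":-1}]'
python3 look.py w2
```

```text
t: 2.75
position: [0.3585, -0.2775, 0.2556]
orientation: [[1.0, 0.002, 0.001], [0.002, -1.0, -0.001], [0.001, 0.001, -1.0]]
wrist_force: [0.1, -0.9, -0.7]
opening: -0.0002
grip_force: 0.0
2.75 [ 0.359 -0.278  0.256] [[1.0, 0.002, 0.001], [0.002, -1.0, -0.001], [0.001, 0.001, -1.0]] [ 0.11 -0.85 -0.69]
[[0.002, 0.951, 0.309, 0.438], [-1.0, 0.002, 0.002, -0.276], [0.001, -0.309, 0.951, 0.398], [0.0, 0.0, 0.0, 1.0]]
wrist press_1 0.92 [286.  19.] [ 0.499 -0.253  0.11 ]
top press_1 0.71 [236. 197.] [0.522 0.136 0.11 ]
top press_1 0.44 [490. 223.] [ 0.44  -0.717  0.11 ]
top press_1 0.42 [348. 202.] [ 0.506 -0.248  0.11 ]
top bar_1 0.92 [227. 179.] [0.584 0.17  0.11 ]
top bar_1 0.82 [348. 187.] [ 0.56  -0.249  0.11 ]
top pin_1 0.62 [212. 194.] [0.533 0.219 0.11 ]
top pin_1 0.58 [327. 196.] [ 0.528 -0.177  0.11 ]
top pin_1 0.51 [468. 207.] [ 0.493 -0.648  0.11 ]
scene press_1 0.62 [347. 206.] [ 0.489 -0.246  0.11 ]
scene press_1 0.46 [275. 175.] [0.53  0.135 0.11 ]
scene bar_1 0.87 [279. 168.] [0.589 0.17  0.11 ]
scene bar_1 0.86 [361. 199.] [ 0.563 -0.255  0.11 ]
scene pin_1 0.68 [339. 199.] [ 0.517 -0.191  0.11 ]
scene pin_1 0.63 [465. 248.] [ 0.488 -0.648  0.11 ]
scene pin_1 0.61 [261. 167.] [0.549 0.235 0.11 ]
scene pin_1 0.25 [348. 204.] [ 0.505 -0.237  0.11 ]
```

View pics/w2.png

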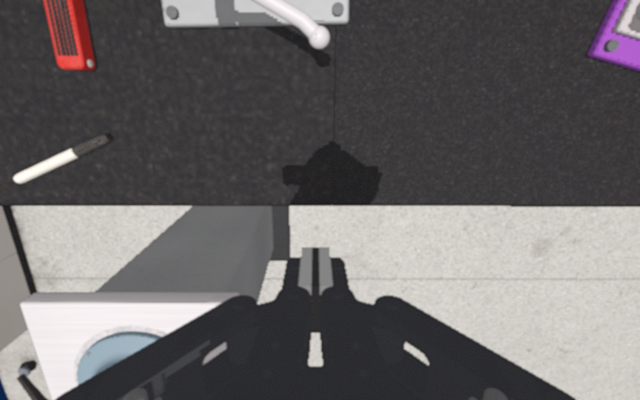

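The wrist view shows the middle stand's lever end ball at (318,38), with press_1 at (286,19) → (0.499,-0.253). That agrees with the bar at (0.56,-0.25), and the plate edge is nearly level (yaw ≈ 0). I'll move nearer and measure again.

```bash
python3 -m crank '[{"x":0.5,"y":0.2,"z":-0.5,"ax":0,"ay":0,"az":0,"jaw":-1},{"x":0.9,"y":0.34,"z":-1,"ax":0,"ay":0,"az":0,"jaw":-1},{"x":0.9,"y":0.34,"z":-1,"ax":0,"ay":0,"az":0,"jaw":-1}]'
python3 look.py w3
```

```text
t: 3.72
position: [0.4301, -0.2477, 0.1717]
orientation: [[1.0, 0.005, -0.006], [0.005, -1.0, 0.005], [-0.006, -0.005, -1.0]]
wrist_force: [-0.8, 0.6, 0.3]
opening: -0.0002
grip_force: 0.0
3.725 [ 0.43  -0.248  0.172] [[1.0, 0.005, -0.006], [0.005, -1.0, 0.005], [-0.006, -0.005, -1.0]] [-0.82  0.57  0.34]
[[0.005, 0.949, 0.315, 0.511], [-1.0, 0.006, -0.003, -0.247], [-0.005, -0.315, 0.949, 0.314], [0.0, 0.0, 0.0, 1.0]]
wrist press_1 0.95 [325. 117.] [ 0.498 -0.253  0.11 ]
wrist pin_1 0.95 [193.  65.] [ 0.528 -0.174  0.11 ]
top press_1 0.69 [236. 195.] [0.527 0.138 0.11 ]
top press_1 0.49 [486. 225.] [ 0.435 -0.706  0.11 ]
top bar_1 0.86 [349. 186.] [ 0.563 -0.252  0.11 ]
top bar_1 0.68 [408. 181.] [ 0.579 -0.452  0.11 ]
top bar_1 0.57 [229. 181.] [0.579 0.165 0.11 ]
top pin_1 0.64 [470. 209.] [ 0.485 -0.652  0.11 ]
top pin_1 0.5 [212. 190.] [0.546 0.223 0.11 ]
scene press_1 0.68 [349. 206.] [ 0.49 -0.25  0.11]
scene press_1 0.53 [485. 265.] [ 0.441 -0.718  0.11 ]
scene press_1 0.39 [281. 169.] [0.586 0.153 0.11 ]
scene press_1 0.37 [272. 173.] [0.537 0.16  0.11 ]
scene bar_1 0.81 [279. 167.] [0.595 0.176 0.11 ]
scene bar_1 0.78 [362. 196.] [ 0.581 -0.248  0.11 ]
scene pin_1 0.63 [469. 249.] [ 0.49  -0.659  0.11 ]
scene pin_1 0.62 [260. 167.] [0.551 0.241 0.11 ]
scene pin_1 0.48 [336. 195.] [ 0.534 -0.167  0.11 ]
```

View pics/w3.png

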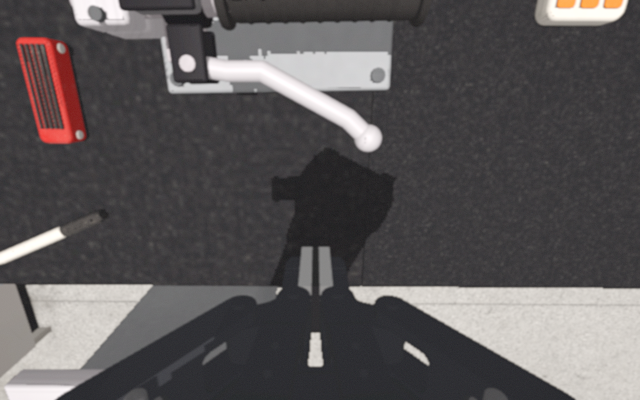

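The middle stand's lever is at pin (187,63) to ball (368,138). This fits the given 113 mm length, and press is at about (0.50,-0.253). I'll descend on the robot side of the lever and then press in steps.

```bash
python3 -m crank '[{"x":0.12,"y":0,"z":-0.5,"ax":0,"ay":0,"az":0,"jaw":-1},{"x":0.12,"y":0,"z":-1,"ax":0,"ay":0,"az":0,"jaw":-1},{"x":0.12,"y":0,"z":-1,"ax":0,"ay":0,"az":0,"jaw":-1},{"x":0.12,"y":0,"z":-1,"ax":0,"ay":0,"az":0,"jaw":-1}]'
python3 -m crank '[{"x":0.15,"y":0,"z":0,"ax":0,"ay":0,"az":0,"jaw":-1},{"x":0.3,"y":0,"z":0,"ax":0,"ay":0,"az":0,"jaw":-1},{"x":0.45,"y":0,"z":0,"ax":0,"ay":0,"az":0,"jaw":-1},{"x":0.55,"y":0,"z":0,"ax":0,"ay":0,"az":0,"jaw":-1},{"x":0.6,"y":0,"z":0,"ax":0,"ay":0,"az":0,"jaw":-1},{"x":0.6,"y":0,"z":0,"ax":0,"ay":0,"az":0,"jaw":-1}]'
```

```text
t: 4.82
position: [0.4406, -0.2515, 0.0964]
orientation: [[1.0, -0.0, 0.001], [-0.0, -1.0, -0.001], [0.001, 0.001, -1.0]]
wrist_force: [0.6, -0.4, 0.5]
opening: -0.0
grip_force: 0.0
t: 5.58
position: [0.4869, -0.2508, 0.0948]
orientation: [[1.0, -0.0, -0.002], [-0.0, -1.0, 0.001], [-0.002, -0.001, -1.0]]
wrist_force: [-2.5, 1.2, 1.7]
opening: -0.0001
grip_force: 1.2
```

```bash
for i in 1; do python3 -m crank '[{"x":0.06,"y":0.03,"z":-0.03,"ax":0,"ay":0,"az":0,"jaw":-1},{"x":0.12,"y":0.03,"z":-0.03,"ax":0,"ay":0,"az":0,"jaw":-1},{"x":0.15,"y":0.03,"z":-0.03,"ax":0,"ay":0,"az":0,"jaw":-1},{"x":0.15,"y":0.03,"z":-0.03,"ax":0,"ay":0,"az":0,"jaw":-1}]'
python3 -m crank '[{"x":0.03,"y":0,"z":0,"ax":0,"ay":0,"az":0,"jaw":-1},{"x":0.06,"y":0,"z":0,"ax":0,"ay":0,"az":0,"jaw":-1},{"x":0.06,"y":0,"z":0,"ax":0,"ay":0,"az":0,"jaw":-1}]'
python3 -m crank '[{"x":0.03,"y":0,"z":0,"ax":0,"ay":0,"az":0,"jaw":-1},{"x":0.06,"y":0,"z":0,"ax":0,"ay":0,"az":0,"jaw":-1},{"x":0.06,"y":0,"z":0,"ax":0,"ay":0,"az":0,"jaw":-1}]'; done
```

```text
t: 6.08
position: [0.4986, -0.2495, 0.0922]
orientation: [[1.0, -0.001, -0.002], [-0.001, -1.0, -0.0], [-0.002, 0.0, -1.0]]
wrist_force: [-4.3, -1.4, 0.5]
opening: -0.0001
grip_force: 1.9
t: 6.45
position: [0.5031, -0.2499, 0.0923]
orientation: [[1.0, -0.002, -0.003], [-0.002, -1.0, -0.001], [-0.003, 0.001, -1.0]]
wrist_force: [-5.9, -2.9, 0.3]
opening: -0.0004
grip_force: 2.2
t: 6.82
position: [0.5074, -0.2505, 0.0922]
orientation: [[1.0, -0.002, -0.003], [-0.002, -1.0, -0.001], [-0.003, 0.001, -1.0]]
wrist_force: [-6.0, -4.0, 0.7]
opening: 0.0001
grip_force: 2.5
```

```bash
python3 -m crank '[{"x":0.03,"y":0,"z":0,"ax":0,"ay":0,"az":0,"jaw":-1},{"x":0.05,"y":0,"z":0,"ax":0,"ay":0,"az":0,"jaw":-1},{"x":0.05,"y":0,"z":0,"ax":0,"ay":0,"az":0,"jaw":-1}]'
python3 -m crank '[{"x":0.03,"y":0,"z":0,"ax":0,"ay":0,"az":0,"jaw":-1},{"x":0.05,"y":0,"z":0,"ax":0,"ay":0,"az":0,"jaw":-1},{"x":0.05,"y":0,"z":0,"ax":0,"ay":0,"az":0,"jaw":-1}]'
python3 look.py w4
```

```text
t: 7.2
position: [0.511, -0.2509, 0.0922]
orientation: [[1.0, -0.003, -0.004], [-0.003, -1.0, -0.002], [-0.004, 0.002, -1.0]]
wrist_force: [-6.2, -2.3, 0.5]
opening: 0.0002
grip_force: 2.8
t: 7.58
position: [0.5147, -0.2511, 0.0922]
orientation: [[1.0, -0.003, -0.005], [-0.003, -1.0, -0.002], [-0.005, 0.002, -1.0]]
wrist_force: [-7.7, -2.2, 1.2]
opening: 0.0001
grip_force: 3.1
7.575 [ 0.515 -0.251  0.092] [[1.0, -0.003, -0.005], [-0.003, -1.0, -0.002], [-0.005, 0.002, -1.0]] [-7.74 -2.16  1.21]
[[-0.003, 0.949, 0.314, 0.595], [-1.0, -0.003, 0.001, -0.25], [0.002, -0.314, 0.949, 0.235], [0.0, 0.0, 0.0, 1.0]]
wrist press_1 0.74 [335. 258.] [ 0.528 -0.259  0.11 ]
wrist press_1 0.43 [148. 258.] [ 0.528 -0.177  0.11 ]
wrist bar_1 0.7 [318. 176.] [ 0.565 -0.252  0.11 ]
wrist pin_1 0.76 [146. 256.] [ 0.529 -0.176  0.11 ]
wrist pin_1 0.63 [283. 142.] [ 0.578 -0.238  0.11 ]
top press_1 0.71 [491. 224.] [ 0.436 -0.72   0.11 ]
top press_1 0.54 [234. 199.] [0.516 0.144 0.11 ]
top bar_1 0.78 [230. 178.] [0.588 0.159 0.11 ]
top pin_1 0.68 [212. 191.] [0.542 0.222 0.11 ]
top pin_1 0.56 [469. 210.] [ 0.483 -0.65   0.11 ]
scene press_1 0.49 [485. 267.] [ 0.436 -0.72   0.11 ]
scene press_1 0.46 [357. 202.] [ 0.533 -0.255  0.11 ]
scene press_1 0.46 [273. 176.] [0.52  0.135 0.11 ]
scene bar_1 0.83 [278. 169.] [0.58  0.169 0.11 ]
scene bar_1 0.59 [360. 195.] [ 0.581 -0.238  0.11 ]
scene pin_1 0.56 [262. 165.] [0.566 0.249 0.11 ]
scene pin_1 0.51 [336. 195.] [ 0.534 -0.165  0.11 ]
scene pin_1 0.46 [462. 247.] [ 0.485 -0.64   0.11 ]
```

View pics/w4.png

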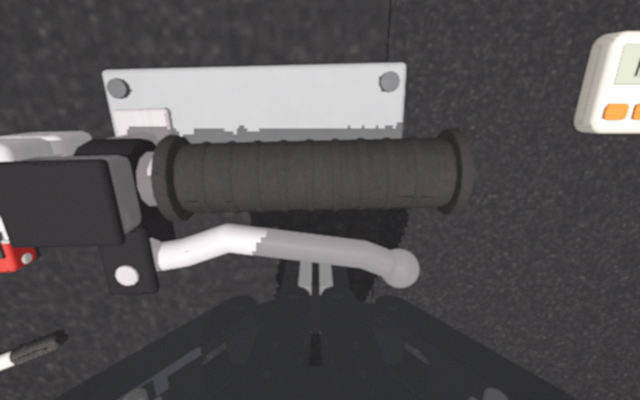

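The picture shows the lever from pin (126,273) to ball (401,268), turned about 0.37 rad from rest. It is already past 0.28, with a few mm left to the grip edge at row ~212. So this looks like the worn one. I'll press on to the hard stop.

```bash
python3 -m crank '[{"x":0.03,"y":0,"z":0,"ax":0,"ay":0,"az":0,"jaw":-1},{"x":0.06,"y":0,"z":0,"ax":0,"ay":0,"az":0,"jaw":-1},{"x":0.06,"y":0,"z":0,"ax":0,"ay":0,"az":0,"jaw":-1}]'
python3 -m crank '[{"x":0.03,"y":0,"z":0,"ax":0,"ay":0,"az":0,"jaw":-1},{"x":0.05,"y":0,"z":0,"ax":0,"ay":0,"az":0,"jaw":-1},{"x":0.05,"y":0,"z":0,"ax":0,"ay":0,"az":0,"jaw":-1}]'
```

```text
t: 8.55
position: [0.5194, -0.2511, 0.0922]
orientation: [[1.0, -0.003, -0.005], [-0.003, -1.0, -0.002], [-0.005, 0.002, -1.0]]
wrist_force: [-7.4, -3.9, 1.6]
opening: 0.0002
grip_force: 3.5
t: 8.93
position: [0.5229, -0.2509, 0.0922]
orientation: [[1.0, -0.003, -0.006], [-0.003, -1.0, -0.001], [-0.006, 0.001, -1.0]]
wrist_force: [-8.2, -2.5, 2.6]
opening: 0.0002
grip_force: 3.9
```

```bash
python3 -m crank '[{"x":0.02,"y":0,"z":0,"ax":0,"ay":0,"az":0,"jaw":-1},{"x":0.04,"y":0,"z":0,"ax":0,"ay":0,"az":0,"jaw":-1},{"x":0.04,"y":0,"z":0,"ax":0,"ay":0,"az":0,"jaw":-1}]'
python3 -m crank '[{"x":0.02,"y":0,"z":0,"ax":0,"ay":0,"az":0,"jaw":-1},{"x":0.04,"y":0,"z":0,"ax":0,"ay":0,"az":0,"jaw":-1},{"x":0.04,"y":0,"z":0,"ax":0,"ay":0,"az":0,"jaw":-1}]'
```

```text
t: 9.3
position: [0.5257, -0.2505, 0.0921]
orientation: [[1.0, -0.002, -0.007], [-0.002, -1.0, -0.001], [-0.007, 0.001, -1.0]]
wrist_force: [-8.7, -2.3, 3.8]
opening: -0.0003
grip_force: 4.4
t: 9.68
position: [0.5273, -0.2503, 0.092]
orientation: [[1.0, -0.003, -0.011], [-0.003, -1.0, 0.0], [-0.011, 0.0, -1.0]]
wrist_force: [-11.9, -1.3, 6.4]
opening: -0.0002
grip_force: 5.9
```

```bash
python3 -m crank '[{"x":0.02,"y":0,"z":0,"ax":0,"ay":0,"az":0,"jaw":-1},{"x":0.04,"y":0,"z":0,"ax":0,"ay":0,"az":0,"jaw":-1},{"x":0.04,"y":0,"z":0,"ax":0,"ay":0,"az":0,"jaw":-1}]'
python3 look.py w5 | grep -v top
```

```text
t: 10.05
position: [0.5275, -0.2503, 0.0919]
orientation: [[1.0, -0.003, -0.017], [-0.003, -1.0, 0.001], [-0.017, -0.001, -1.0]]
wrist_force: [-17.9, -0.8, 10.2]
opening: 0.0
grip_force: 8.7
10.05 [ 0.527 -0.25   0.092] [[1.0, -0.003, -0.017], [-0.003, -1.0, 0.001], [-0.017, -0.001, -1.0]] [-17.87  -0.79  10.25]
[[-0.003, 0.945, 0.326, 0.61], [-1.0, -0.003, -0.002, -0.25], [-0.001, -0.326, 0.945, 0.233], [0.0, 0.0, 0.0, 1.0]]
wrist press_1 0.85 [334. 264.] [ 0.538 -0.258  0.11 ]
wrist press_1 0.6 [319. 207.] [ 0.564 -0.251  0.11 ]
wrist bar_1 0.79 [320. 202.] [ 0.567 -0.252  0.11 ]
wrist pin_1 0.69 [150. 283.] [ 0.528 -0.175  0.11 ]
scene press_1 0.47 [357. 201.] [ 0.542 -0.252  0.11 ]
scene press_1 0.47 [486. 268.] [ 0.433 -0.722  0.11 ]
scene press_1 0.44 [272. 174.] [0.53  0.152 0.11 ]
scene bar_1 0.73 [364. 196.] [ 0.586 -0.254  0.11 ]
scene bar_1 0.72 [279. 169.] [0.584 0.163 0.11 ]
scene bar_1 0.33 [336. 197.] [ 0.523 -0.173  0.11 ]
scene pin_1 0.64 [467. 246.] [ 0.501 -0.65   0.11 ]
scene pin_1 0.54 [261. 165.] [0.565 0.25  0.11 ]
```

View pics/w5.png

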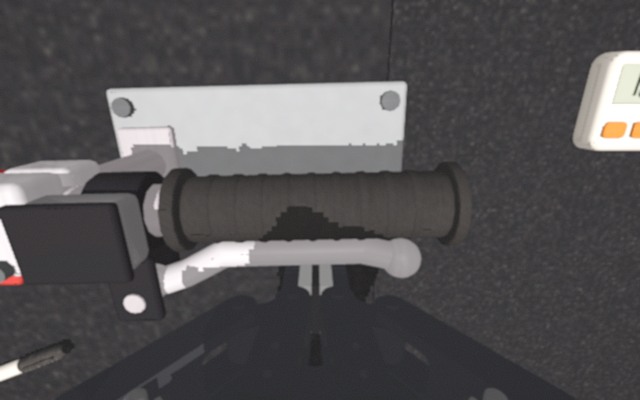

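The lever now lies against the grip (row ~240), and the TCP stalled at x=0.5275 with the force rising to 18 N. That is a hard stop at the bar, so the middle stand is the worn one. I'll release it and check the left one.

```bash
python3 -m crank '[{"x":-0.3,"y":0,"z":0,"ax":0,"ay":0,"az":0,"jaw":-1},{"x":-0.6,"y":0,"z":0,"ax":0,"ay":0,"az":0,"jaw":-1},{"x":-0.95,"y":0,"z":0,"ax":0,"ay":0,"az":0,"jaw":-1},{"x":-1,"y":0,"z":0,"ax":0,"ay":0,"az":0,"jaw":-1},{"x":-1,"y":0,"z":0.5,"ax":0,"ay":0,"az":0,"jaw":-1},{"x":-1,"y":0,"z":1,"ax":0,"ay":0,"az":0,"jaw":-1}]' | head -2
python3 -m crank '[{"x":0,"y":0.5,"z":0.3,"ax":0,"ay":0,"az":0,"jaw":-1},{"x":0,"y":1,"z":0.3,"ax":0,"ay":0,"az":0,"jaw":-1}]' | head -2
for i in 1; do python3 -m crank '[{"x":0,"y":0.7,"z":0,"ax":0,"ay":0,"az":0.11,"jaw":-1},{"x":0,"y":1,"z":0,"ax":0,"ay":0,"az":0.17,"jaw":-1}]' | head -2
python3 -m crank '[{"x":0,"y":0.7,"z":0,"ax":0,"ay":0,"az":0,"jaw":-1},{"x":0,"y":1,"z":0,"ax":0,"ay":0,"az":0,"jaw":-1}]' | head -2
python3 -m crank '[{"x":0,"y":0.7,"z":0,"ax":0,"ay":0,"az":0,"jaw":-1},{"x":0,"y":1,"z":0,"ax":0,"ay":0,"az":0,"jaw":-1}]' | head -2
python3 -m crank '[{"x":0,"y":0.7,"z":0,"ax":0,"ay":0,"az":0,"jaw":-1},{"x":0,"y":0.8,"z":0,"ax":0,"ay":0,"az":0,"jaw":-1},{"x":0,"y":0.8,"z":0,"ax":0,"ay":0,"az":0,"jaw":-1}]' ;done
python3 look.py w6
```

```text
t: 11.4
position: [0.4584, -0.2481, 0.1743]
t: 11.65
position: [0.4611, -0.1681, 0.2009]
t: 11.9
position: [0.4588, -0.0837, 0.1982]
t: 12.15
position: [0.4584, -0.0034, 0.1983]
t: 12.4
position: [0.458, 0.0772, 0.1984]
t: 12.78
position: [0.457, 0.1374, 0.1976]
orientation: [[0.964, 0.267, 0.002], [0.267, -0.964, 0.002], [0.003, -0.001, -1.0]]
wrist_force: [0.2, -1.1, 1.2]
opening: -0.0001
grip_force: 0.0
12.775 [0.457 0.137 0.198] [[0.964, 0.267, 0.002], [0.267, -0.964, 0.002], [0.003, -0.001, -1.0]] [ 0.21 -1.08  1.17]
[[0.267, 0.917, 0.296, 0.534], [-0.964, 0.254, 0.081, 0.159], [-0.001, -0.307, 0.952, 0.341], [0.0, 0.0, 0.0, 1.0]]
wrist press_1 0.79 [335. 120.] [0.523 0.142 0.11 ]
wrist bar_1 0.65 [377. 268.] [0.42  0.076 0.11 ]
wrist bar_1 0.6 [333.  13.] [0.587 0.162 0.11 ]
wrist pin_1 0.62 [221.  73.] [0.533 0.225 0.11 ]
top press_1 0.7 [347. 201.] [ 0.511 -0.245  0.11 ]
top press_1 0.67 [236. 196.] [0.526 0.136 0.11 ]
top bar_1 0.77 [228. 179.] [0.583 0.167 0.11 ]
top bar_1 0.69 [348. 185.] [ 0.565 -0.248  0.11 ]
top pin_1 0.65 [325. 197.] [ 0.524 -0.17   0.11 ]
top pin_1 0.43 [471. 209.] [ 0.486 -0.657  0.11 ]
top pin_1 0.43 [348. 204.] [ 0.502 -0.247  0.11 ]
scene press_1 0.56 [272. 174.] [0.525 0.148 0.11 ]
scene press_1 0.48 [484. 266.] [ 0.435 -0.716  0.11 ]
scene press_1 0.47 [350. 205.] [ 0.5   -0.247  0.11 ]
scene bar_1 0.78 [361. 196.] [ 0.577 -0.246  0.11 ]
scene bar_1 0.62 [272. 175.] [0.519 0.141 0.11 ]
scene bar_1 0.57 [281. 169.] [0.582 0.154 0.11 ]
scene pin_1 0.6 [260. 167.] [0.553 0.246 0.11 ]
scene pin_1 0.54 [338. 195.] [ 0.541 -0.172  0.11 ]
scene pin_1 0.5 [463. 248.] [ 0.485 -0.643  0.11 ]
```

View pics/w6.png

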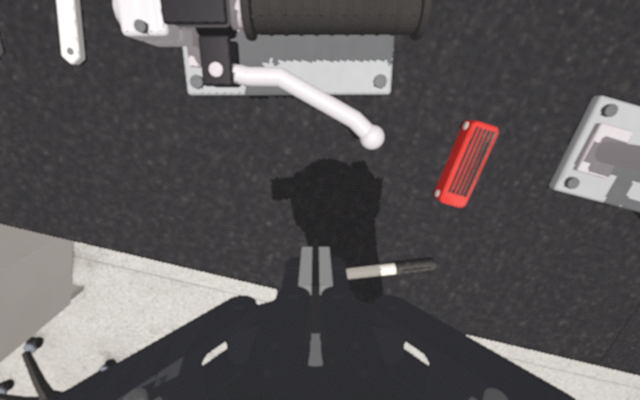

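The picture shows stand 2 squared up in the tool frame (yaw ≈ 15.5°), with its pin at (216,69), ball at (371,137) and press at (335,120). The sizes match. I'll descend and press along (0.964, 0.267).

```bash
python3 -m crank '[{"x":0.2,"y":-0.09,"z":-0.5,"ax":0,"ay":0,"az":0,"jaw":-1},{"x":0.2,"y":-0.09,"z":-1,"ax":0,"ay":0,"az":0,"jaw":-1},{"x":0.2,"y":-0.09,"z":-1,"ax":0,"ay":0,"az":0,"jaw":-1}]' |head -2
python3 -m crank '[{"x":0,"y":0,"z":-0.15,"ax":0,"ay":0,"az":0,"jaw":-1},{"x":0,"y":0,"z":-0.3,"ax":0,"ay":0,"az":0,"jaw":-1},{"x":0,"y":0,"z":-0.3,"ax":0,"ay":0,"az":0,"jaw":-1}]'
python3 -m crank '[{"x":0.15,"y":0.04,"z":0,"ax":0,"ay":0,"az":0,"jaw":-1},{"x":0.3,"y":0.08,"z":0,"ax":0,"ay":0,"az":0,"jaw":-1},{"x":0.4,"y":0.11,"z":0,"ax":0,"ay":0,"az":0,"jaw":-1},{"x":0.5,"y":0.14,"z":0,"ax":0,"ay":0,"az":0,"jaw":-1},{"x":0.58,"y":0.16,"z":0,"ax":0,"ay":0,"az":0,"jaw":-1},{"x":0.58,"y":0.16,"z":0,"ax":0,"ay":0,"az":0,"jaw":-1}]'
```

```text
t: 13.75
position: [0.4687, 0.1271, 0.114]
t: 14.12
position: [0.4714, 0.1281, 0.0926]
orientation: [[0.965, 0.264, -0.001], [0.264, -0.965, -0.0], [-0.001, 0.0, -1.0]]
wrist_force: [0.1, 0.5, 0.5]
opening: 0.0003
grip_force: 0.0
t: 14.88
position: [0.5173, 0.1407, 0.0922]
orientation: [[0.965, 0.264, -0.003], [0.264, -0.965, -0.001], [-0.003, 0.0, -1.0]]
wrist_force: [-2.8, -0.7, 0.8]
opening: 0.0002
grip_force: 1.5
```

```bash
python3 -m crank '[{"x":0.06,"y":0.016,"z":0,"ax":0,"ay":0,"az":0,"jaw":-1},{"x":0.12,"y":0.032,"z":0,"ax":0,"ay":0,"az":0,"jaw":-1},{"x":0.12,"y":0.032,"z":0,"ax":0,"ay":0,"az":0,"jaw":-1}]' | grep -E 'pos|wrist'
python3 -m crank '[{"x":0.03,"y":0.008,"z":0,"ax":0,"ay":0,"az":0,"jaw":-1},{"x":0.05,"y":0.014,"z":0,"ax":0,"ay":0,"az":0,"jaw":-1},{"x":0.05,"y":0.014,"z":0,"ax":0,"ay":0,"az":0,"jaw":-1}]' | grep -E 'pos|wrist'
python3 -m crank '[{"x":0.02,"y":0.006,"z":0,"ax":0,"ay":0,"az":0,"jaw":-1},{"x":0.04,"y":0.011,"z":0,"ax":0,"ay":0,"az":0,"jaw":-1},{"x":0.04,"y":0.011,"z":0,"ax":0,"ay":0,"az":0,"jaw":-1}]' | grep -E 'pos|wrist'
```

```text
position: [0.5271, 0.1422, 0.0923]
wrist_force: [-3.7, -3.1, -0.4]
position: [0.5307, 0.1428, 0.0922]
wrist_force: [-4.0, -4.1, 1.4]
position: [0.5338, 0.1433, 0.0922]
wrist_force: [-4.5, -4.2, 0.8]
```

```bash
python3 -m crank '[{"x":0.02,"y":0.008,"z":0,"ax":0,"ay":0,"az":0,"jaw":-1},{"x":0.04,"y":0.016,"z":0,"ax":0,"ay":0,"az":0,"jaw":-1},{"x":0.04,"y":0.016,"z":0,"ax":0,"ay":0,"az":0,"jaw":-1}]' | grep -E 'pos|wrist'
python3 -m crank '[{"x":0.02,"y":0.008,"z":0,"ax":0,"ay":0,"az":0,"jaw":-1},{"x":0.04,"y":0.016,"z":0,"ax":0,"ay":0,"az":0,"jaw":-1},{"x":0.04,"y":0.016,"z":0,"ax":0,"ay":0,"az":0,"jaw":-1}]' | grep -E 'pos|wrist'
```

```text
position: [0.5359, 0.1438, 0.0921]
wrist_force: [-7.3, -5.5, 4.2]
position: [0.5361, 0.1441, 0.0916]
wrist_force: [-11.3, -6.8, 8.4]
```

```bash
python3 -m crank '[{"x":0.02,"y":0.006,"z":0,"ax":0,"ay":0,"az":0,"jaw":-1},{"x":0.03,"y":0.008,"z":0,"ax":0,"ay":0,"az":0,"jaw":-1},{"x":0.03,"y":0.008,"z":0,"ax":0,"ay":0,"az":0,"jaw":-1}]' | grep -E 'pos|wrist'
python3 look.py w7 | grep wrist
```

```text
position: [0.5364, 0.1442, 0.0913]
wrist_force: [-15.1, -8.1, 11.1]
wrist press_1 0.8 [325. 265.] [0.547 0.143 0.11 ]
wrist press_1 0.75 [313. 165.] [0.589 0.16  0.11 ]
wrist bar_1 0.73 [313. 165.] [0.589 0.16  0.11 ]
```

View pics/w7.png

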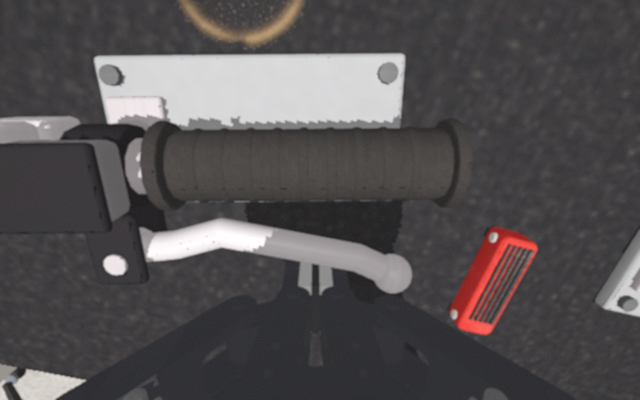

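The lever stands clear of the grip (gap from row ~203 to ~245) at a hard stop, with about 17 N and no motion. So stand 2 is good. I'll release it and go back to the middle one.

```bash
python3 -m crank '[{"x":-0.3,"y":-0.08,"z":0,"ax":0,"ay":0,"az":0,"jaw":-1},{"x":-0.6,"y":-0.16,"z":0,"ax":0,"ay":0,"az":0,"jaw":-1},{"x":-0.95,"y":-0.26,"z":0,"ax":0,"ay":0,"az":0,"jaw":-1},{"x":-1,"y":-0.27,"z":0,"ax":0,"ay":0,"az":0,"jaw":-1},{"x":-1,"y":-0.27,"z":0.5,"ax":0,"ay":0,"az":0,"jaw":-1},{"x":-1,"y":-0.27,"z":1,"ax":0,"ay":0,"az":0,"jaw":-1}]' | head -2
python3 -m crank '[{"x":0,"y":-0.5,"z":0.2,"ax":0,"ay":0,"az":0,"jaw":-1},{"x":0,"y":-1,"z":0.2,"ax":0,"ay":0,"az":0,"jaw":-1}]' | head -2
python3 -m crank '[{"x":-0.1,"y":-0.7,"z":0,"ax":0,"ay":0,"az":-0.11,"jaw":-1},{"x":-0.2,"y":-1,"z":0,"ax":0,"ay":0,"az":-0.17,"jaw":-1}]' | head -2
python3 -m crank '[{"x":0,"y":-0.7,"z":0,"ax":0,"ay":0,"az":0,"jaw":-1},{"x":0,"y":-1,"z":0,"ax":0,"ay":0,"az":0,"jaw":-1}]' | head -2
python3 -m crank '[{"x":0,"y":-0.7,"z":0,"ax":0,"ay":0,"az":0,"jaw":-1},{"x":0,"y":-1,"z":0,"ax":0,"ay":0,"az":0,"jaw":-1},{"x":0,"y":-1,"z":0,"ax":0,"ay":0,"az":0,"jaw":-1}]'
```

```text
t: 18.48
position: [0.4661, 0.1282, 0.1746]
t: 18.73
position: [0.4686, 0.0477, 0.1924]
t: 18.98
position: [0.4499, -0.0362, 0.19]
t: 19.23
position: [0.4493, -0.1157, 0.1897]
t: 19.6
position: [0.4492, -0.1949, 0.1894]
orientation: [[1.0, -0.004, 0.003], [-0.004, -1.0, -0.001], [0.003, 0.001, -1.0]]
wrist_force: [0.9, -0.3, -0.2]
opening: -0.0
grip_force: 0.0
```

Target (0.440, -0.250, 0.092).

```bash
python3 -m crank '[{"x":-0.1,"y":-0.69,"z":0,"ax":0,"ay":0,"az":0,"jaw":-1},{"x":-0.1,"y":-0.69,"z":-0.5,"ax":0,"ay":0,"az":0,"jaw":-1},{"x":-0.1,"y":-0.69,"z":-1,"ax":0,"ay":0,"az":0,"jaw":-1},{"x":-0.1,"y":-0.69,"z":-1,"ax":0,"ay":0,"az":0,"jaw":-1}]' | grep -E 'pos|wrist'
python3 -m crank '[{"x":0,"y":0,"z":-0.2,"ax":0,"ay":0,"az":0,"jaw":-1},{"x":0,"y":0,"z":-0.2,"ax":0,"ay":0,"az":0,"jaw":-1}]' | grep -E 'pos|wrist'
python3 -m crank '[{"x":0.2,"y":0,"z":0,"ax":0,"ay":0,"az":0,"jaw":-1},{"x":0.4,"y":0,"z":0,"ax":0,"ay":0,"az":0,"jaw":-1},{"x":0.5,"y":0,"z":0,"ax":0,"ay":0,"az":0,"jaw":-1},{"x":0.6,"y":0,"z":0,"ax":0,"ay":0,"az":0,"jaw":-1},{"x":0.7,"y":0,"z":0,"ax":0,"ay":0,"az":0,"jaw":-1},{"x":0.8,"y":0,"z":0,"ax":0,"ay":0,"az":0,"jaw":-1},{"x":0.9,"y":0,"z":0,"ax":0,"ay":0,"az":0,"jaw":-1},{"x":0.95,"y":0,"z":0,"ax":0,"ay":0,"az":0,"jaw":-1},{"x":0.95,"y":0,"z":0,"ax":0,"ay":0,"az":0,"jaw":-1}]' | grep -E 'pos|wrist'
```

```text
position: [0.4383, -0.2446, 0.1061]
wrist_force: [-0.0, 1.3, 0.9]
position: [0.4403, -0.2474, 0.093]
wrist_force: [-0.3, -0.5, -0.3]
position: [0.5126, -0.2502, 0.092]
wrist_force: [-6.1, -2.5, 2.9]
```

```bash
python3 -m crank '[{"x":0.04,"y":0,"z":0,"ax":0,"ay":0,"az":0,"jaw":-1},{"x":0.08,"y":0,"z":0,"ax":0,"ay":0,"az":0,"jaw":-1},{"x":0.12,"y":0,"z":0,"ax":0,"ay":0,"az":0,"jaw":-1},{"x":0.16,"y":0,"z":0,"ax":0,"ay":0,"az":0,"jaw":-1},{"x":0.16,"y":0,"z":0,"ax":0,"ay":0,"az":0,"jaw":-1}]' | grep -E 'pos|wrist'
python3 -m crank '[{"x":0.02,"y":0,"z":0,"ax":0,"ay":0,"az":0,"jaw":-1},{"x":0.04,"y":0,"z":0,"ax":0,"ay":0,"az":0,"jaw":-1},{"x":0.06,"y":0,"z":0,"ax":0,"ay":0,"az":0,"jaw":-1},{"x":0.06,"y":0,"z":0,"ax":0,"ay":0,"az":0,"jaw":-1}]' | grep -E 'pos|wrist'
```

```text
position: [0.5242, -0.2499, 0.092]
wrist_force: [-9.1, -1.7, 5.2]
position: [0.5272, -0.2496, 0.0918]
wrist_force: [-11.5, 0.1, 6.9]
```

```bash
python3 -m crank '[{"x":0.03,"y":0,"z":0,"ax":0,"ay":0,"az":0,"jaw":-1},{"x":0.05,"y":0,"z":0,"ax":0,"ay":0,"az":0,"jaw":-1},{"x":0.05,"y":0,"z":0,"ax":0,"ay":0,"az":0,"jaw":-1},{"x":0.05,"y":0,"z":0,"ax":0,"ay":0,"az":0,"jaw":-1}]' | grep -E 'pos|wrist'
python3 look.py w8 | grep -E "wrist|scene press"
```

```text
position: [0.5274, -0.2496, 0.0917]
wrist_force: [-18.1, -0.0, 13.5]
wrist press_1 0.7 [335. 262.] [ 0.539 -0.258  0.11 ]
wrist press_1 0.23 [632. 102.] [ 0.606 -0.366  0.11 ]
wrist bar_1 0.62 [323. 208.] [ 0.564 -0.252  0.11 ]
wrist pin_1 0.7 [153. 284.] [ 0.528 -0.176  0.11 ]
scene press_1 0.66 [487. 267.] [ 0.439 -0.723  0.11 ]
scene press_1 0.55 [271. 175.] [0.52  0.147 0.11 ]
scene press_1 0.46 [357. 202.] [ 0.535 -0.255  0.11 ]
```

View pics/w8.png

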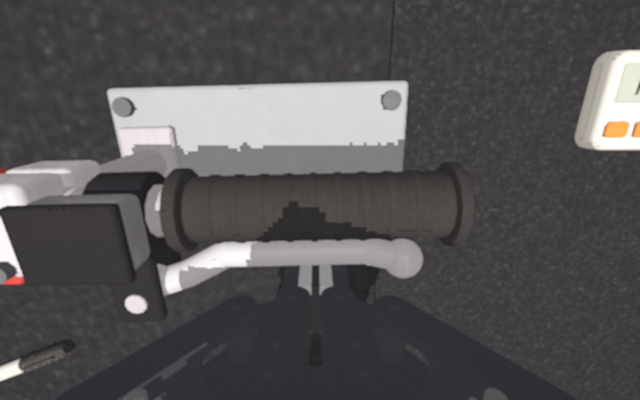

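The worn lever lies against the grip (row ~240), held at its hard stop with about 18 N. Lever 2 is back out. I'm handing in.

```bash
python3 -c "
from plant import env
print(env.sign_off())"
```

```text
the job is handed in; nothing more can be done
None
```

I pressed both levers to their hard stops: the left stand's lever is good (it stopped about 20 mm short of its bar and I let it spring back), the middle stand's is worn, and I handed in holding it against its grip with about 18 N.

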